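# Unpin the tool holder from its bench foot and hang it on the board

### The arm

A 6-joint arm with a two-finger parallel gripper is mounted at the origin on a cart in front of the work surface, level with it; the furniture and walls round the work are solid. World frame = base frame: x ahead of the robot, y to its left, z up, the work surface at z = 0. Lengths are in mm, angles in rad, forces in N, time in s.
With the tool pointing down it reaches from about 300 to 775 mm from the base axis. Payload 14.6 kg.
Tool frame: the origin (TCP) lies where the fingers leave the gripper's body, on its centre line; the fingertips stand 97 mm ahead of it and the grasp point (between the pads) lies ahead of it (grip_depth is the z of the grasp point in the tool frame, in mm); z points along the fingers, y is the line along which they close (so a half turn about z gives the same grasp; the last joint's range is limited). The gripper opens to 94 mm and grips with 3 to 60 N. Pads are 16 mm wide; open, the fingers measure 119 mm over their backs; the gripper's body (75 mm by 177 mm) begins 78 mm behind the grasp point.
Start: joints at [-1.331, 0.3, 1.521, -0, 1.321, -0.067], TCP at [166.098, -524.31, 302.646] pointing down, gripper open.
Joint ranges: [-3.03, 3.03], [-0.79, 2.21], [0.23, 2.52], [-1.04, 4.18], [0, 3.07], [-2.55, 2.55]. Speed limits (rad/s): [2.22, 2.22, 2.57, 3.14, 3.14, 3.14].

### API

Orientations are given as [roll, pitch, yaw] about the fixed x, y, z axes, in that order (R = Rz(yaw) Ry(pitch) Rx(roll)).
In Python, from cell import read_state, camera, sign_off, regions_of, spot_point, grip_depth gives the robot as it stands. The module is installed in compiled form; this text tells all that it offers.
- The arm moves only by the tool send_rows, never from a script. Its argument "series" is a list of rows, each a list of 3 entries, a list of its own where there are three numbers: the shift along the world's x, y, z in mm, then the turn about the world's z in degrees, then the closure, from -1 (fully open) to 1 (shut), so that 0 is half open. A call has 1 to 12 rows; each row shifts and turns the commanded pose from where the row before left it; what a row does not reach is not made up. A row lasts 1/10 s, in which the tool goes at most 50 mm and 8.59 degrees, less where a joint would pass 70% of its speed; a pose out of reach is approached as far as the arm can. A call is refused whole if a number of a shift passes 50 or a number of a turn 8.59, either way. A call with a gripper value outside its range is refused whole. The fingers move at their own pace and stop on an object; "squeeze" is the grip in N (left out, the last holds). Time passes only in rows, so rows that do not move let the fingers close. It gives the time, the measured TCP pose, the force, the opening and the grip force at its end, in the units of the state.
- read_state(): the state, without advancing time (a new reading comes with each control period).
- camera(name): name is "side" or "top"; returns a dict with "color" (384x512x3 uint8, blue, green, red), "fx", "fy", "cx", "cy" (pixels), "dist" ([k1, k2, p1, p2, k3] as OpenCV has them; the pictures are not rectified), "camera_from_world" (4x4, takes a point from world to camera coordinates). Camera axes: x right, y down, z forward; pixel columns grow to the right and rows downward; lengths in mm; the calibration is good to about 2 mm. A picture is of the moment at which its call begins. There is no depth.
- sign_off(): hands the job in; it is judged then, once.
Trained networks look in a picture, given as the dict that the camera call returned (one of the last four; its "shot" number tells which), for a name from the list of things; names that differ only in an ending like _2 or _b are one class to them, and where a whole thing is asked for, a point or a joint stands for the part that bears it (a point fixed in the world has none). Each returns a list of dicts, best first, with "confidence" (0 to 1); they miss things now and then, are a little off and sometimes report something else, mostly with a low value. They report only what shows in the picture. A call takes as long as a camera call.
- regions_of(thing, picture): "mask" (384x512 bool, what is visible of it).
- spot_point(thing, picture): "point" ([x, y, z] in mm, in the coordinates of the camera as it stood for that picture, good to about 4 mm: a listed point, or the origin of a listed thing).
The state is a dict: "clock": time; "joints": joint angles; "qd": joint speeds; "effort": joint torques, N m; "eef_pos": TCP position; "eef_rot": TCP orientation; "wrist_force": force on the tool from outside, world axes, zero at the start; "moment": the same for the moment, N m; "finger_gap": finger opening in mm; "finger_force": force on a finger pad.
Only numpy, scipy, OpenCV 4.12 (cv2) and the standard library are available. Lean on these libraries where they do the work, as an engineer would, in place of code of your own. Each camera call takes 0.05 s, during which the arm holds its last target. There are 200 camera calls.

### The job

The red tool holder is wanted on the tool board. Pull the R-clip sideways out of the bench foot's drilled post and lay it flat in the shallow grey tray; then lift the holder off the foot, put its two keyholes over the two screw heads on the board and slide it down until it hangs fully home. Leave the other tools and the aerosol can where they are.

Things in the scene. Friction and masses are not known exactly. Their poses are not given: they have to be found in the camera images.
- foot: Blue steel bench foot screwed down (fixed). Origin: centre of its underside; x from its front to its rear, y to its left, z up. Base plate 80 (x) x 166 (y) x 8 mm; two stools, tops 45 mm above the bench, carry the holder. At x = -12, y = -48 mm stands a plain locating post, 14 mm thick, top at 62 mm. The holder must rise 27 mm to clear both posts.
- post_hole (a point): Middle of the 7 mm cross hole, which runs along the foot's y, in the foot's drilled steel post: at x = -12, y = +48, z = 54 mm in the foot's frame. The post is 20 mm thick, its top 71 mm above the bench.
- clip: R-clip, bright 5 mm spring wire, 103 mm long, lying flat, 60 g. Origin: on the straight leg, where it sits in the middle of the post. x runs along that leg from its free end (-28 mm) to the eye, y towards the humped sprung leg, z up. At the start clip x = foot y, wire centre 53 mm above the bench, held by the hump: a straight pull of 5 to 15 N along clip +x snaps it off; free after 40 mm.
- clip_eye (a point): Centre of the clip's round eye, at x = 58, y = 9 mm in the clip's frame. The eye measures 33 mm over the wire; grip it from above across clip y. It overhangs the holder's shelf, with the bench 50 mm below it.
- clip_mid (a point): Middle of the clip, at x = 20, y = 3 mm in the clip's frame.
- holder: Red tool holder, an angle bracket, about 0.4 kg: level shelf, x -45 to +30, y -70 to +70 mm, 5 mm thick, and at its rear (x 25 to 30 mm) an upright back plate 124 wide, 80 mm high, with two keyholes. Origin: on the shelf's underside; seated, it lies 45 mm straight above the foot's origin with axes parallel to the foot's. Rests on the foot's stools, posts through its shelf.
- rib_grip (a point): Where to hold the holder: in its upright middle rib, at x = 3, y = 0, z = 62 mm in the holder's frame. The rib is 10 mm thick (y), runs from x = -12 mm back to the back plate, top at z = 74 mm; the shelf's top is at z = 5 mm. Grip across y from above.
- slot_left (a point): Home point of the left keyhole, in the plate's mid thickness: x = 27.5, y = +40, z = 62 mm in the holder's frame. The keyhole: a round entry, 22 mm across, centred 22 mm below this point, and a 10 mm wide slot from there up to it. The screw head goes through the entry, then the holder slides down 22 mm.
- slot_right (a point): The same for the right keyhole, y = -40 mm.
- board: Grey perforated tool board standing on the bench (fixed), 190 wide, 150 mm high. Origin: at bench level in the plane of its front face, mid width; x points into the board, away from the robot, y to the left, z up. Hung home, the holder has its origin at x = -30, y = 0, z = 58 mm in the board's frame, axes parallel. A rack's shelf edge is 0.55 m above the bench from world x = 0.58 on: rise little there.
- screw_left (a point): Left pan-head screw, point on its axis at x = -3.7, y = +40, z = 120 mm in the board's frame; home means that the left slot's home point is here. Shank 7 mm, head 15 mm in diameter; the head's underside stands 7.5 mm and its crown 12.5 mm off the board; the holder's plate is 5 mm thick.
- screw_right (a point): The same for the right screw and slot, y = -40 mm.
- tray: Shallow grey steel parts tray on a rubber mat, 76 (x) x 190 (y) mm, fixed; rim 3 mm thick, its top 14 mm and the inner floor 8 mm above the bench. Origin: centre of its underside; the long side runs along its y.
- spray_can: Aerosol can with a yellow cap, standing, 59 mm in diameter, 231 mm tall (bystander). Origin: centre of its underside.
- torch: Black torch standing on its head, 35 mm in diameter, 110 mm tall (bystander). Origin: centre of its underside.
- spanner_17: Large spanner lying flat, 218 mm long along its y (bystander).
- tyre_gauge: Black dial tyre gauge with short hose, 93 x 124 x 23 mm (bystander).
- weight_pliers: Pliers with red grips, 208 mm long along its y (bystander).
- driver_red: Screwdriver with red handle, 195 mm long along its y (bystander).

How it is judged:
By the outcome, as a careful person would: the job done as asked, in the order asked, and still so for the second after the job is handed in, with the robot touching nothing.
It also fails if it takes over 61 s, if anything falls off the work surface, if the arm or the gripper's body presses on something with over 40 N, if the wrist force passes 120 N, or if a joint passes its speed limit or range.

## Working session

There is one attempt and no reset: what is moved stays moved. The work goes in short steps, Python scripts to look and compute and a tool call to move; the robot and the scene stay as the last step left them, time stands still between calls to the robot, and variables do not carry over. Pictures are saved under pics/ and viewed, at most 10 in all, crops included, and the job is handed in when it is done.

Besides the shell and the picture viewer there is one more tool, called after ">>>" as name(argument=value, ...) on one line, values as JSON. send_rows: Moves the arm, as the interface text tells. Its arguments: {"type":"object","properties":{"series":{"type":"array"},"squeeze":{"type":"number"}},"required":["series"]}

```bash
mkdir -p pics; cat > h.py <<'E'
import numpy as np, cv2
from cell import *
def w(pic,p):
    T=np.array(pic["camera_from_world"]); return (np.linalg.inv(T)@np.r_[p,1])[:3]
def proj(pic,P):
    T=np.array(pic["camera_from_world"]);K=np.array([[pic["fx"],0,pic["cx"]],[0,pic["fy"],pic["cy"]],[0,0,1]])
    return cv2.projectPoints(np.array(P,float).reshape(-1,1,3),cv2.Rodrigues(T[:3,:3])[0],T[:3,3],K,np.array(pic["dist"],float))[0].reshape(-1,2)
def ray(pic,uv,z):
    "pixel -> world point at height z"
    T=np.array(pic["camera_from_world"]);K=np.array([[pic["fx"],0,pic["cx"]],[0,pic["fy"],pic["cy"]],[0,0,1]])
    n=cv2.undistortPoints(np.array(uv,float).reshape(-1,1,2),K,np.array(pic["dist"],float)).reshape(-1,2)
    R=T[:3,:3];c=-R.T@T[:3,3];d=np.c_[n,np.ones(len(n))]@R
    return c+d*((z-c[2])/d[:,2])[:,None]
E
python3 - <<'E'
from h import *
print(grip_depth,read_state())
for c in("side","top"):
    p=camera(c); cv2.imwrite(f"pics/{c}0.png",p["color"])
    print(c,np.linalg.inv(p["camera_from_world"]).round(2).tolist(),p["fx"])
    for t in "foot post_hole clip clip_eye clip_mid holder rib_grip slot_left slot_right board screw_left screw_right tray spray_can torch".split():
        print(t,[(w(p,r["point"]).round(1).tolist(),round(r["confidence"],2)) for r in spot_point(t,p)[:2]])
E
```

```text
78.39999999999999 {'clock': 0.0, 'joints': array([-1.33062748e+00,  3.00457586e-01,  1.52162019e+00,  2.22546118e-05,
        1.32073334e+00, -6.66409888e-02]), 'qd': array([ 9.16264042e-04,  3.90922726e-04, -1.90654878e-04,  1.05644739e-04,
        9.12900532e-05, -4.05580415e-04]), 'effort': array([ 3.92881979e-03, -5.31799972e+01, -3.52734983e+01,  7.10188597e-02,
        2.44167808e-02, -1.38293476e-04]), 'eef_pos': array([ 166.04920544, -524.15714273,  302.07714235]), 'eef_rot': array([-3.14037833e+00, -1.02647043e-04,  3.06804251e-01]), 'wrist_force': array([-0.54283417,  0.35686313,  0.35787247]), 'moment': array([0.03122969, 0.04532056, 0.00415173]), 'finger_force': 0.0, 'finger_gap': 93.88607461670368}
side [[-0.89, -0.27, 0.38, 92.8], [-0.47, 0.53, -0.71, 884.47], [-0.01, -0.8, -0.6, 867.55], [0.0, 0.0, 0.0, 1.0]] 432.1836934217092
foot [([498.9, 109.0, -1.6], 0.78)]
post_hole [([482.8, 156.4, 51.3], 0.6)]
clip [([479.9, 153.3, 54.6], 0.54)]
clip_eye [([471.5, 210.7, 54.0], 0.44)]
clip_mid [([481.2, 177.2, 53.0], 0.63)]
holder [([496.3, 110.6, 47.1], 0.67), ([700.6, 120.5, 
[... 653 characters left out ...]
.0, 2.7], 0.74), ([481.7, 155.0, 52.2], 0.58)]
clip_eye [([608.1, 140.1, -5.5], 0.61), ([469.6, 216.2, 45.2], 0.6)]
clip_mid [([480.7, 182.8, 53.3], 0.48)]
holder [([500.9, 110.0, 47.0], 0.84)]
rib_grip [([501.5, 110.4, 107.5], 0.69), ([699.2, 122.2, 3.6], 0.52)]
slot_left [([522.1, 150.6, 107.7], 0.96)]
slot_right [([525.3, 67.8, 102.6], 0.95)]
board [([557.3, 378.3, 0.3], 0.68)]
screw_left [([527.6, 402.9, 122.9], 0.94), ([481.2, 182.0, 52.7], 0.39)]
screw_right [([578.3, 339.8, 117.2], 0.62), ([467.5, 352.3, 2.9], 0.23)]
tray [([435.8, -78.0, -2.4], 0.55)]
spray_can [([605.1, 142.4, -3.0], 0.68), ([466.5, 350.7, 1.2], 0.6)]
torch [([597.2, 44.7, 0.7], 0.56), ([529.9, 404.0, 122.3], 0.25)]
```

```bash
python3 - <<'E'
import cv2
for c in("side","top"):
    i=cv2.imread(f"pics/{c}0.png"); cv2.imwrite(f"pics/{c}0b.png",cv2.resize(i,(800,600),interpolation=cv2.INTER_CUBIC))
E
```

```text
(no output)
```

View pics/side0b.png

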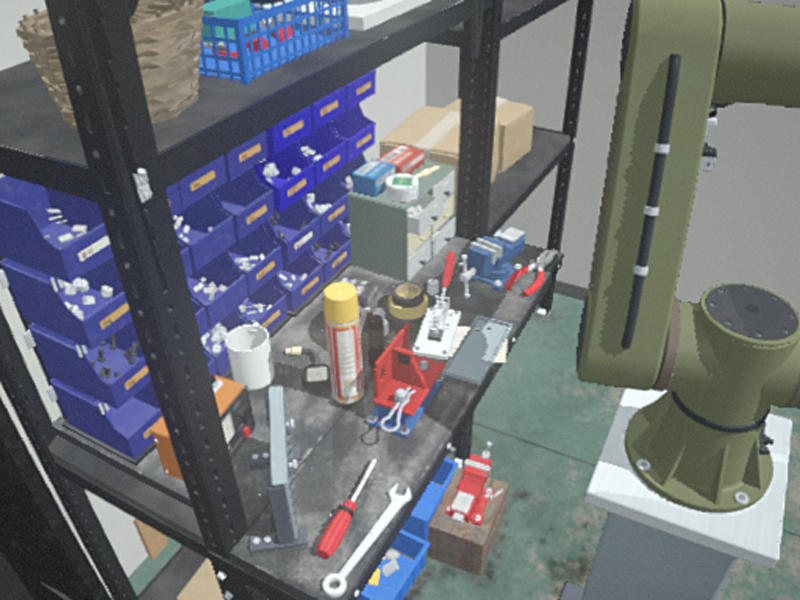

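View pics/top0b.png

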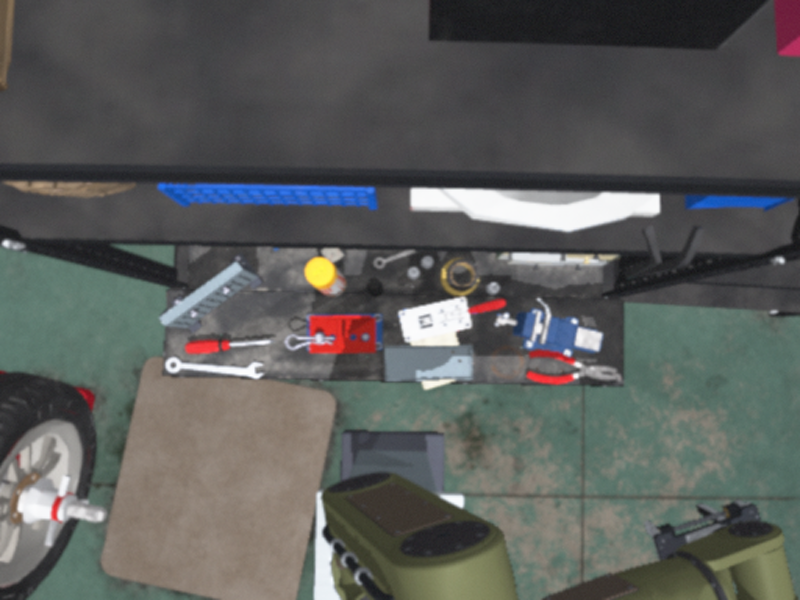

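The side view shows the board at the left (px ~280,470), the holder with its clip at (400,400), the can just behind it, and the tray at (480,350). The top view agrees: board (210,295), clip eye (300,342), tray (428,362). Next I fit the poses from all the points together.

```bash
cat >> h.py <<'E'
from scipy.optimize import least_squares
FOOT={"post_hole":(-12,48,54),"clip":(-12,48,53),"clip_eye":(-21,106,53),"clip_mid":(-15,68,53)}
HOLD={"holder":(0,0,0),"rib_grip":(3,0,62),"slot_left":(27.5,40,62),"slot_right":(27.5,-40,62)}
FH={**FOOT,"foot":(0,0,0),**{k:(a,b,c+45) for k,(a,b,c) in HOLD.items()}}
BOARD={"board":(0,0,0),"screw_left":(-3.7,40,120),"screw_right":(-3.7,-40,120)}
CLIP={"clip":(0,0,0),"clip_eye":(58,9,0),"clip_mid":(20,3,0)}
def meas(names,n=2,cams=("side","top")):
    out=[]
    for _ in range(n):
        for c in cams:
            p=camera(c)
            for t in names:
                for r in spot_point(t,p)[:2]: out.append((t,c,w(p,r["point"]),r["confidence"]))
    return out
def fit(model,obs,x0,gate=25,zfix=None):
    def loc(x,t):
        a,b,c=model[t];C,S=np.cos(x[3]),np.sin(x[3]);return np.array([x[0]+C*a-S*b,x[1]+S*a+C*b,x[2]+c])
    o=[q for q in obs if q[0] in model and np.linalg.norm(loc(x0,q[0])-q[2])<gate]
    f=lambda x:np.concatenate([loc(x,t)-P for t,_,P,_ in o])
    s=least_squares(f,x0,loss="soft_l1",f_scale=3,x_scale=[1,1,1,.01])
    for t in model:
        for c in("side","top"):
            d=[P-loc(s.x,t) for a,b,P,_ in o if a==t and b==c]
            if d: print("   ",t,c,len(d),np.mean(d,0).round(1))
    print("FIT",s.x[:3].round(1),"yaw deg",np.degrees(s.x[3]).round(2)); return s.x
E
python3 - <<'E'
from h import *
o=meas([*FH,*BOARD,"tray"],3)
f=fit(FH,o,[498,108,0,.04]);b=fit(BOARD,o,[557,378,0,.67])
for c in("side","top"): print(c,np.mean([q[2] for q in o if q[0]=="tray" and q[1]==c],0))
for c in("side","top"):
    p=camera(c); m=regions_of("tray",p)[0]["mask"]; 
    ys,xs=np.nonzero(m); W=ray(p,np.c_[xs,ys],11)[:,:2].astype(np.float32); print(c,cv2.minAreaRect(W))
E
```

```text
post_hole side 3 [-0.   1.3 -2.6]
    post_hole top 3 [ 1.5  1.5 -0.1]
    clip side 3 [-4.2 -0.1  1.2]
    clip top 3 [-1.6 -1.4  1. ]
    clip_eye side 3 [ 2.1 -2.6  2.2]
    clip_eye top 3 [-1.9 -1.4 -6.8]
    clip_mid side 3 [-0.6  1.8 -1.2]
    clip_mid top 3 [-1.1  4.8 -0.3]
    foot side 3 [1.1 0.7 0.4]
    foot top 3 [-2.5  0.7 -0. ]
    holder side 3 [0.1 0.2 1.7]
    holder top 3 [ 3.5  0.9 -1.8]
    rib_grip side 3 [ 1.9 -1.8  4.3]
    rib_grip top 3 [ 1.9 -0.5 -0.8]
    slot_left side 3 [0.5 2.  2.3]
    slot_left top 3 [ 0.3 -0.4  0.6]
    slot_right side 2 [ 0.5 -3.7  1.6]
    slot_right top 3 [-2.1 -2.  -5.1]
FIT [4.983e+02 1.086e+02 2.000e-01] yaw deg 1.76
    board side 3 [ 1.   2.1 -0.3]
    board top 3 [-1.7  0.5  0.6]
    screw_left side 3 [-1.4  1.6  0.2]
    screw_left top 3 [ 0.3 -1.3  1.5]
    screw_right side 3 [ 0.9 -1.4  0.4]
    screw_right top 3 [ 0.8 -2.8 -2.7]
FIT [ 5.568e+02  3.762e+02 -2.000e-01] yaw deg 38.72
side [439.0526697  102.62856178   1.98532152]
top [434.62892041 -76.7634508   -2.53563087]
side ((435.3263244628906, -76.54254913330078), (76.04454803466797, 202.57757568359375), 2.120026111602783)
top ((434.2868957519531, -75.4288558959961), (74.47884368896484, 187.1817169189453), 1.195814609527588)
```

>>> send_rows(series=[[[17,41,0],0,-1],[[17,41,0],8.2,-1],[[17,41,0],8.2,-1],[[17,41,0],8.2,-1],[[17,41,0],8.2,-1],[[17,41,0],8.2,-1],[[17,41,0],8.2,-1],[[17,41,0],8.2,-1],[[17,41,0],8.2,-1],[[17,41,0],8.2,-1],[[17,41,0],0,-1],[[17,41,0],0,-1]], squeeze=25)

```text
clock: 7.2
eef_pos: [370.3, -30.4, 303.0]
eef_rot: [3.141, 0.0, 1.595]
wrist_force: [1.5, -1.1, 0.1]
finger_gap: 94.0
finger_force: 0.0
```

>>> send_rows(series=[[[17,41,0],0,-1],[[17,41,0],0,-1],[[17,41,0],0,-1],[[17,41,0],0,-1],[[17,41,0],0,-1],[[18,40,-20],0,-1],[[0,0,-40],0,-0.3],[[0,0,-50],0,-0.3],[[0,0,-30],0,-0.3],[[0,0,-20],0,-0.3],[[0,0,0],0,-0.3]])

```text
clock: 8.3
eef_pos: [472.2, 212.3, 140.3]
eef_rot: [-3.137, 0.001, 1.595]
wrist_force: [0.2, 0.8, 0.8]
finger_gap: 61.6
finger_force: 0.0
```

```bash
python3 - <<'E'
from h import *
for c in("side",):
    p=camera(c); print(proj(p,[[474,214,53]]))
    u,v=proj(p,[[474,214,53]])[0].astype(int)
    cv2.imwrite("pics/n1.png",cv2.resize(p["color"][v-60:v+60,u-80:u+80],(640,480),interpolation=cv2.INTER_CUBIC))
print(read_state()["eef_pos"])
E
```

```text
[[249.1852638  270.59211586]]
[472.88067535 212.61569223 142.15005787]
```

View pics/n1.png

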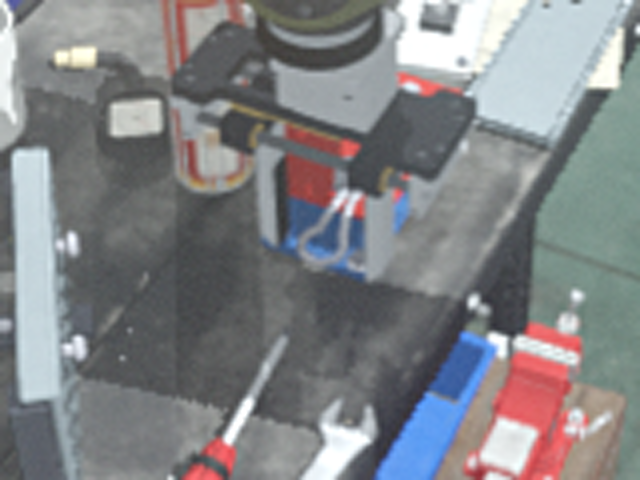

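The open fingers straddle the eye (crop px ~325,245; tips at 275,245 and 375,275), so I close and pull.

>>> send_rows(series=[[[1,1,0],0,0.6],[[0,0,0],0,1],[[0,0,0],0,1],[[0,0,0],0,1],[[0,0,0],0,1]], squeeze=25)

```text
clock: 8.85
eef_pos: [474.2, 213.7, 143.0]
eef_rot: [3.141, -0.0, 1.595]
wrist_force: [0.8, -0.2, 0.6]
finger_gap: 31.3
finger_force: 25.0
```

>>> send_rows(series=[[[0,5,0],0,1],[[0,10,0],0,1],[[-1,10,0],0,1],[[0,10,0],0,1],[[-1,15,0],0,1],[[0,5,0],0,1],[[0,0,0],0,1]], squeeze=35)

```text
clock: 9.55
eef_pos: [471.8, 269.7, 142.5]
eef_rot: [-3.141, -0.0, 1.596]
wrist_force: [0.9, 0.6, -1.1]
finger_gap: 30.8
finger_force: 35.0
```

```bash
python3 - <<'E'
from h import *
p=camera("side"); u,v=proj(p,[[474,230,53]])[0].astype(int)
cv2.imwrite("pics/n2.png",cv2.resize(p["color"][v-60:v+60,u-80:u+80],(640,480),interpolation=cv2.INTER_CUBIC))
E
```

```text
(no output)
```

View pics/n2.png

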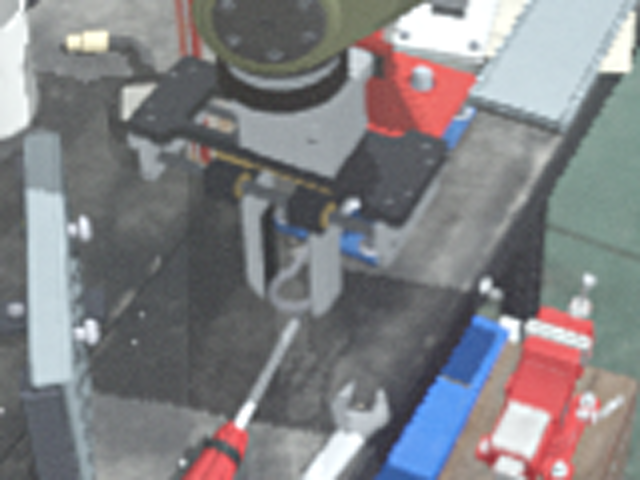

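>>> send_rows(series=[[[0,0,40],0,1],[[-5,0,45],0,1],[[-6,-45,22],0,1],[[-6,-45,0],0,1],[[-6,-45,0],0,1],[[-6,-45,0],0,1],[[-6,-45,0],0,1],[[-2,-45,0],0,1],[[0,-41,-20],0,1],[[0,0,-45],0,1],[[0,0,-45],0,1],[[0,0,-5],0,1]])

```text
clock: 10.8
eef_pos: [433.0, -42.1, 130.8]
eef_rot: [-3.134, -0.002, 1.594]
wrist_force: [-0.8, -0.2, 0.1]
finger_gap: 30.8
finger_force: 35.0
```

```bash
python3 - <<'E'
from h import *
print(read_state()["eef_pos"].round(1))
o=meas(CLIP,1)
for q in o: print(q[0],q[1],q[2].round(1),round(q[3],2))
ims=[]
for c in("side","top"):
    p=camera(c); u,v=proj(p,[[440,-60,30]])[0].astype(int); u=min(max(u,50),462)
    ims.append(cv2.resize(p["color"][v-50:v+50,u-50:u+50],(400,400),interpolation=cv2.INTER_CUBIC))
cv2.imwrite("pics/n3.png",np.hstack(ims))
E
```

```text
[433.  -42.1 130.8]
clip side [ 443.  -100.9   42.3] 0.44
clip side [593.7  45.    0.6] 0.42
clip_eye side [433.9 -46.1  43.4] 0.4
clip_mid side [498.2 108.2  47.3] 0.73
clip_mid side [441.2 -78.3  39. ] 0.44
clip_eye top [487.1 156.8  55.2] 0.7
clip_mid top [503.8 109.3 106. ] 0.36
```

View pics/n3.png

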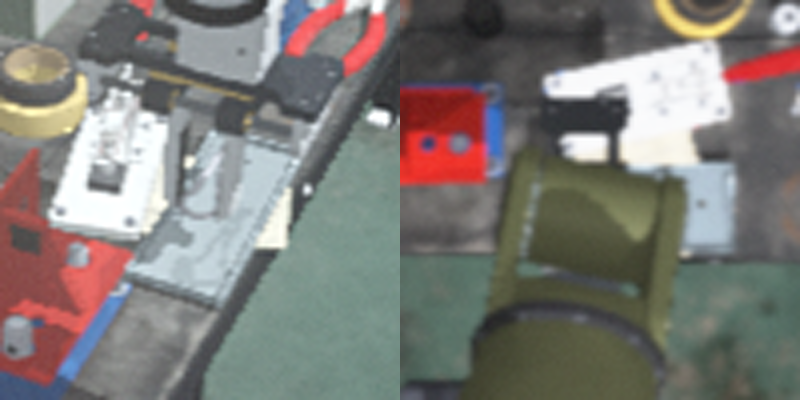

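Clip is level in the grip (wire ~41 mm at TCP 131) and over the tray (left crop px 205,205). Lowering and releasing with a partial opening.

>>> send_rows(series=[[[2,1,-12],0,1],[[0,0,-8],0,1],[[0,0,-4],0,1],[[0,0,0],0,1],[[0,0,0],0,0.15],[[0,0,0],0,0.15],[[0,0,0],0,0.15]])

```text
clock: 12.0
eef_pos: [437.3, -40.9, 110.7]
eef_rot: [3.141, 0.0, 1.595]
wrist_force: [-0.3, 0.2, -0.0]
finger_gap: 39.9
finger_force: 0.0
```

>>> send_rows(series=[[[0,0,35],0,0.15],[[0,0,45],0,-0.2],[[0,0,45],-8.1,-0.2],[[5,15,20],-8.1,-0.2],[[10,20,0],-8.1,-0.2],[[10,20,0],-8.1,-0.2],[[10,20,0],-8.1,-0.2],[[10,20,0],-8.1,-0.2],[[10,20,0],-8.1,-0.2],[[5,20,0],-8.1,-0.2],[[5,15,0],-8.1,-0.2],[[0,0,0],-8.1,-0.2]])

```text
clock: 13.2
eef_pos: [502.4, 110.5, 255.5]
eef_rot: [-3.141, -0.0, 0.177]
wrist_force: [0.5, 0.3, -0.3]
finger_gap: 56.2
finger_force: 0.0
```

```bash
python3 - <<'E'
from h import *
print(read_state()["eef_pos"].round(1),np.degrees(read_state()["eef_rot"]).round(2))
o=meas([*CLIP],1,("side",))
for q in o: print(q[0],q[1],q[2].round(1),round(q[3],2))
ims=[]
for c,P in(("side",[440,-60,10]),("side",[500,109,100])):
    p=camera(c); u,v=proj(p,[P])[0].astype(int); u=min(max(u,50),462)
    ims.append(cv2.resize(p["color"][v-50:v+50,u-50:u+50],(400,400),interpolation=cv2.INTER_CUBIC))
cv2.imwrite("pics/n4.png",np.hstack(ims))
E
```

```text
[502.4 110.5 255.5] [-1.7999e+02 -2.0000e-02  1.0130e+01]
clip side [ 444.6 -101.    11.7] 0.43
clip_eye side [440.  -42.3  14.7] 0.56
clip_mid side [443.7 -73.8  12.8] 0.64
clip_mid side [502.6 108.7 110.1] 0.64
```

View pics/n4.png

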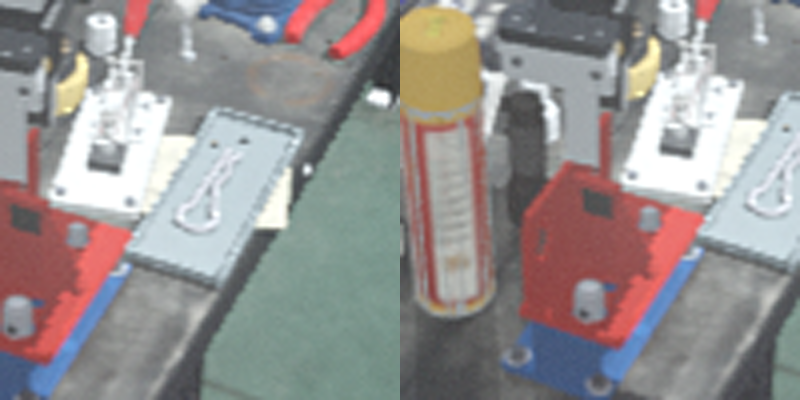

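The clip lies flat in the tray (crop px 205,190; points at z 12–15, consistent). The holder is untouched; I go down on the rib.

>>> send_rows(series=[[[-0.5,-2,-20],-8.4,-0.2],[[0,0,-30],0,-0.2],[[0,0,-15],0,-0.2],[[0,0,-5],0,-0.2],[[0,0,0],0,0.5],[[0,0,0],0,1],[[0,0,0],0,1],[[0,0,0],0,1],[[0,0,0],0,1],[[0,0,0],0,1]], squeeze=45)

```text
clock: 14.5
eef_pos: [501.7, 107.2, 185.7]
eef_rot: [-3.141, -0.0, 0.035]
wrist_force: [-0.1, 1.0, 1.3]
finger_gap: 12.0
finger_force: 0.7
```

>>> send_rows(series=[[[0,0,0],0,1],[[0,0,0],0,1],[[0,0,0],0,1]], squeeze=55)

```text
clock: 14.8
eef_pos: [501.7, 107.2, 185.7]
eef_rot: [-3.141, -0.0, 0.035]
wrist_force: [-1.1, 2.1, 4.3]
finger_gap: 9.8
finger_force: 55.0
```

>>> send_rows(series=[[[0,0,5],0,1],[[0,0,10],0,1],[[0,0,15],0,1],[[0,0,15],0,1],[[-6,10,0],0,1],[[-10,20,0],0,1],[[-5,30,0],7.4,1],[[0,40,0],7.4,1],[[0,40,0],7.4,1],[[5,40,0],7.4,1],[[10,30,0],7.4,1],[[0,0,0],0,1]])

```text
clock: 16.0
eef_pos: [494.9, 320.5, 229.4]
eef_rot: [-3.141, 0.001, 0.688]
wrist_force: [0.5, -1.3, -4.2]
finger_gap: 9.9
finger_force: 55.0
```

```bash
python3 - <<'E'
from h import *
s=read_state();t=s["eef_pos"];print(t.round(1),np.degrees(s["eef_rot"]).round(2),s["finger_gap"])
yaw=s["eef_rot"][2];C,S=np.cos(yaw),np.sin(yaw)
o=meas([*HOLD,*BOARD],2)
h=fit(HOLD,o,[t[0]-3*C,t[1]-3*S,t[2]-140.4,yaw]);b=fit(BOARD,o,[556.8,376.2,0,np.radians(38.72)])
d=h[:2]-t[:2];print("holder in tool-yaw frame",C*d[0]+S*d[1],-S*d[0]+C*d[1],h[2]-t[2])
p=camera("side");u,v=proj(p,[[520,340,110]])[0].astype(int)
cv2.imwrite("pics/n5.png",cv2.resize(p["color"][v-75:v+75,max(u-100,0):u+100],(800,600),interpolation=cv2.INTER_CUBIC))
E
```

```text
[494.9 320.5 229.4] [-1.7997e+02  3.0000e-02  3.9400e+01] 9.896016657676178
    holder side 2 [-3.5  0.5  1.6]
    holder top 2 [ 2.9 -0.2 -0.7]
    rib_grip side 2 [1.8 0.5 3.1]
    rib_grip top 2 [ 0.8 -1.1 -0.1]
    slot_left side 2 [-2.5  2.5  0.6]
    slot_right top 2 [-0.7 -1.4 -5.5]
FIT [495.  315.5  90.4] yaw deg 38.38
    board side 2 [0.5 2.5 0.1]
    board top 2 [-1.3  0.4 -1.7]
    screw_left side 2 [-1.6  3.1  0.7]
    screw_left top 2 [ 0.6 -1.9  2.5]
    screw_right side 2 [ 0.3 -2.1  0.2]
    screw_right top 2 [ 1.3 -0.9 -1.9]
FIT [556.9 375.3   0.8] yaw deg 38.87
holder in tool-yaw frame -3.065454782356799 -3.8689448769495263 -138.96613357797162
```

View pics/n5.png

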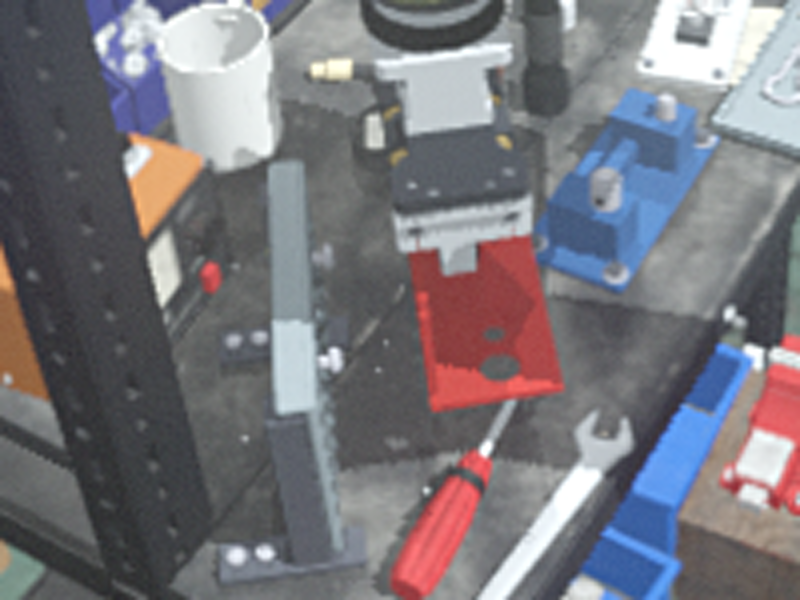

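The holder is held level and the foot is empty; the board with screws at px (333,360) and (320,255) is ahead. I move to the entry height at a small standoff and check.

>>> send_rows(series=[[[8,8,-4],-0.6,1],[[10,10,-4],0,1],[[5,5,-1],0,1],[[2.4,2.8,0],0,1],[[0,0,0],0,1],[[0,0,0],0,1]])

```text
clock: 18.25
eef_pos: [520.9, 342.7, 221.6]
eef_rot: [3.142, 0.0, 0.67]
wrist_force: [-0.2, 0.0, -4.0]
finger_gap: 9.5
finger_force: 55.0
```

```bash
python3 - <<'E'
from h import *
s=read_state();t=s["eef_pos"];print(t.round(1),np.degrees(s["eef_rot"]).round(2))
yaw=s["eef_rot"][2];C,S=np.cos(yaw),np.sin(yaw)
o=meas([*HOLD,*BOARD],2)
h=fit(HOLD,o,[t[0]-3*C,t[1]-3*S,t[2]-140.4,yaw]);b=fit(BOARD,o,[556.8,375.8,0,np.radians(38.8)])
C,S=np.cos(b[3]),np.sin(b[3])
for n,q in(("holder",h),("tcp",t)):
    d=q[:2]-b[:2];print(n,"in board",C*d[0]+S*d[1],-S*d[0]+C*d[1],q[2]-b[2])
ims=[]
for c in("side","top"):
    p=camera(c);u,v=proj(p,[[535,355,125]])[0].astype(int);u=max(u,50)
    ims.append(cv2.resize(p["color"][v-60:v+60,u-40:u+40],(400,600),interpolation=cv2.INTER_CUBIC))
cv2.imwrite("pics/n6.png",np.hstack(ims))
E
```

```text
[520.9 342.7 221.6] [180.     0.    38.38]
    holder side 2 [-2.1  1.6  1.4]
    holder top 2 [ 3.4  0.2 -1.7]
    rib_grip side 2 [ 1.9 -0.9  2.8]
    rib_grip top 1 [-0.6 -0.5  1.3]
    slot_left side 2 [-0.6 -0.1  1. ]
    slot_right top 2 [-1.6 -0.2 -7.1]
FIT [519.7 340.4  80.3] yaw deg 39.01
    board side 2 [0.1 0.8 0.2]
    board top 2 [-2.4  1.   1.7]
    screw_left side 2 [0.3 0.  1.8]
    screw_right side 2 [ 1.  -0.1 -1.1]
    screw_right top 2 [ 0.7 -2.2 -4.3]
FIT [5.570e+02 3.766e+02 2.000e-01] yaw deg 38.86
holder in board -51.68035800693056 -4.752568337772054 80.16105316900843
tcp in board -49.3609657038275 -3.6881101688655953 221.38996481587566
```

View pics/n6.png

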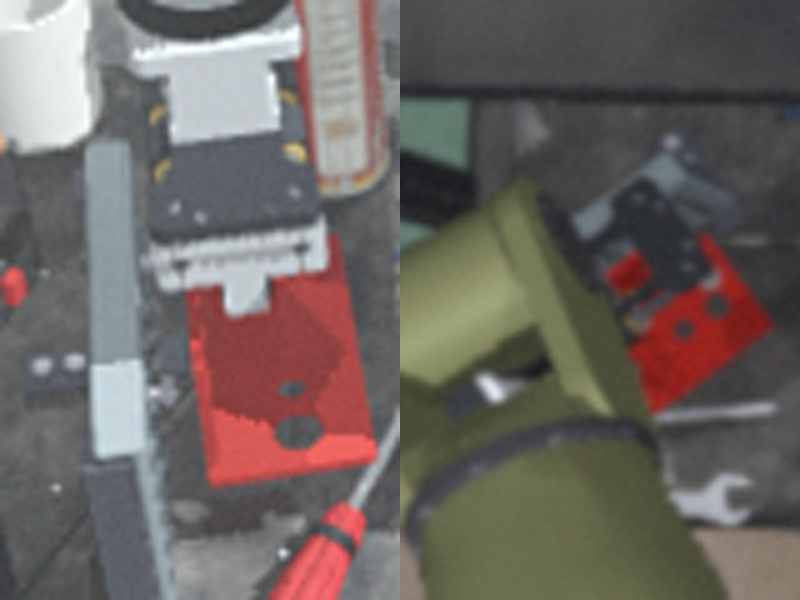

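>>> send_rows(series=[[[-2.2,2.8,-0.5],0.4,1],[[3,2.5,0],0,1],[[1.6,1.3,0],0,1],[[0,0,0],0,1],[[0,0,0],0,1],[[0,0,0],0,1]])

```text
clock: 20.55
eef_pos: [523.4, 349.4, 220.9]
eef_rot: [-3.142, 0.0, 0.677]
wrist_force: [0.1, -0.4, -5.1]
finger_gap: 9.3
finger_force: 55.0
```

```bash
cat > tb.py <<'E'
from h import *
s=read_state();t=s["eef_pos"];C,S=np.cos(np.radians(38.82)),np.sin(np.radians(38.82))
d=t[:2]-[556.9,376.0];f=s["wrist_force"]
print(t.round(2),"board",(C*d[0]+S*d[1]).round(2),(-S*d[0]+C*d[1]).round(2),np.degrees(s["eef_rot"]).round(2),"Fb",(C*f[0]+S*f[1]).round(1),(-S*f[0]+C*f[1]).round(1),f[2].round(1),s["moment"].round(2))
E
python3 tb.py
```

```text
[523.43 349.45 220.88] board -42.72 0.29 [-1.800e+02  1.000e-02  3.878e+01] Fb -0.2 -0.4 -5.1 [-0.06 -0.05  0.04]
```

>>> send_rows(series=[[[1.6,1.2,0],0,1],[[1.5,1.3,0],0,1],[[1.6,1.2,0],0,1],[[1.5,1.3,0],0,1],[[0,0,0],0,1],[[0,0,0],0,1]])

```text
clock: 21.15
eef_pos: [529.6, 354.5, 220.9]
eef_rot: [3.142, 0.0, 0.677]
wrist_force: [-0.2, -0.2, -3.8]
finger_gap: 9.5
finger_force: 55.0
```

```bash
python3 tb.py
```

```text
[529.63 354.52 220.87] board -34.71 0.36 [1.800e+02 1.000e-02 3.878e+01] Fb -0.3 -0.1 -3.8 [-0.07  0.02  0.04]
```

>>> send_rows(series=[[[1.5,1.2,0],0,1],[[1.5,1.2,0],0,1],[[1.2,1.0,0],0,1],[[0.8,0.6,0],0,1],[[0,0,0],0,1],[[0,0,0],0,1]])

```text
clock: 21.75
eef_pos: [534.7, 358.5, 220.9]
eef_rot: [3.142, 0.0, 0.677]
wrist_force: [0.5, 0.5, -4.5]
finger_gap: 9.8
finger_force: 55.0
```

```bash
python3 tb.py
```

```text
[534.66 358.47 220.91] board -28.32 0.28 [180.     0.    38.78] Fb 0.7 0.1 -4.5 [0.01 0.02 0.06]
```

>>> send_rows(series=[[[0.8,0.6,0],0,1],[[0,0,0],0,1],[[0,0,0],0,1],[[0,0,0],0,1]])

```text
clock: 22.15
eef_pos: [535.1, 359.0, 220.9]
eef_rot: [-3.141, 0.001, 0.677]
wrist_force: [-4.6, -2.3, -2.9]
finger_gap: 10.0
finger_force: 55.0
```

```bash
python3 tb.py
```

```text
[535.15 359.02 220.9 ] board -27.59 0.41 [-1.7998e+02  6.0000e-02  3.8770e+01] Fb -5.1 1.1 -2.9 [-0.38  0.78 -0.25]
```

Light contact with the board where expected, so both heads are through the entries. I back off 1 mm and slide down.

>>> send_rows(series=[[[-1,-0.8,0],0,1],[[0,0,-3],0,1],[[0,0,-3],0,1],[[0,0,-2],0,1],[[0,0,0],0,1],[[0,0,0],0,1]])

```text
clock: 22.75
eef_pos: [534.5, 358.3, 212.9]
eef_rot: [3.142, -0.0, 0.677]
wrist_force: [1.4, -0.6, -5.2]
finger_gap: 9.9
finger_force: 55.0
```

```bash
python3 tb.py
```

```text
[534.51 358.3  212.87] board -28.54 0.25 [180.    -0.    38.78] Fb 0.7 -1.4 -5.2 [ 0.04 -0.14 -0.  ]
```

>>> send_rows(series=[[[0,0,-3],0,1],[[0,0,-3],0,1],[[0,0,-3],0,1],[[0,0,-2],0,1],[[0,0,0],0,1],[[0,0,0],0,1]])

```text
clock: 23.35
eef_pos: [534.4, 358.3, 201.8]
eef_rot: [-3.142, 0.0, 0.677]
wrist_force: [1.4, 1.7, -5.2]
finger_gap: 9.7
finger_force: 55.0
```

```bash
python3 tb.py
```

```text
[534.44 358.29 201.75] board -28.6 0.28 [-1.800e+02  1.000e-02  3.878e+01] Fb 2.2 0.5 -5.2 [ 0.14 -0.37 -0.12]
```

>>> send_rows(series=[[[0,0,-2],0,1],[[0,0,-1],0,1],[[0,0,-0.7],0,1],[[0,0,0],0,1],[[0,0,0],0,1]])

```text
clock: 23.85
eef_pos: [534.5, 358.3, 198.5]
eef_rot: [3.142, -0.0, 0.677]
wrist_force: [0.5, 0.3, -1.2]
finger_gap: 9.3
finger_force: 55.0
```

```bash
python3 tb.py
```

```text
[534.49 358.33 198.52] board -28.53 0.28 [ 1.800e+02 -2.000e-02  3.878e+01] Fb 0.6 -0.1 -1.2 [ 0.06 -0.2  -0.04]
```

>>> send_rows(series=[[[0,0,-0.5],0,1],[[0,0,-0.5],0,1],[[0,0,0],0,1],[[0,0,0],0,1]])

```text
clock: 24.25
eef_pos: [534.5, 358.3, 198.3]
eef_rot: [3.141, -0.001, 0.677]
wrist_force: [-2.6, -1.8, 7.1]
finger_gap: 9.3
finger_force: 55.0
```

```bash
python3 tb.py
```

```text
[534.55 358.35 198.27] board -28.48 0.26 [ 1.7999e+02 -6.0000e-02  3.8780e+01] Fb -3.1 0.2 7.1 [-0.16  0.37 -0.08]
```

>>> send_rows(series=[[[0,0,0],0,0.5],[[0,0,0],0,0.4],[[0,0,0],0,0.4],[[0,0,5],0,0.4],[[0,0,15],0,0.4],[[0,0,20],0,0.4],[[0,0,15],0,0.4],[[-25,-20,0],0,0.4],[[-30,-30,0],0,0.4],[[-30,-40,0],0,0.4],[[-30,-40,0],0,0.4],[[0,0,0],0,0.4]])

```text
clock: 25.45
eef_pos: [416.4, 225.3, 252.7]
eef_rot: [-3.141, 0.002, 0.675]
wrist_force: [2.0, 0.3, -0.3]
finger_gap: 28.3
finger_force: 0.0
```

```bash
python3 - <<'E'
from h import *
print(read_state()["eef_pos"].round(1))
o=meas([*HOLD,*BOARD,*CLIP],1)
h=fit(HOLD,o,[533.4,357.4,58,np.radians(38.8)])
fit(CLIP,o,[443,-100,11,1.6])
ims=[]
for c,P in(("side",[530,360,90]),("top",[530,360,90]),("side",[440,-60,10])):
    p=camera(c);u,v=proj(p,[P])[0].astype(int);u=max(u,40)
    ims.append(cv2.resize(p["color"][v-60:v+60,u-27:u+27],(266,592),interpolation=cv2.INTER_CUBIC))
cv2.imwrite("pics/n7.png",np.hstack(ims))
E
```

```text
[416.4 225.3 252.7]
    holder side 1 [-0.9 -1.3 -1.2]
    holder top 1 [ 4.3  2.7 -0.4]
    rib_grip side 1 [-2.7 -1.9  1.4]
    rib_grip top 1 [ 1.1 -0.3  0. ]
    slot_left side 1 [0.9 2.  1.5]
    slot_left top 1 [-1.1 -0.7 -0.5]
    slot_right side 1 [-1.9 -0.2  2. ]
    slot_right top 1 [ 1.3  0.3 -3.7]
FIT [532.7 355.7  58.5] yaw deg 38.41
    clip side 1 [ 0.5 -3.8  0.6]
    clip top 1 [-0.3  0.4 -0.2]
    clip_eye side 1 [ 2.1 -3.8  2.2]
    clip_eye top 1 [-1.6  0.1 -4.7]
    clip_mid side 1 [1.  2.9 0. ]
    clip_mid top 1 [-1.6  3.2  0.3]
FIT [445.7 -98.2  10.4] yaw deg 89.87
```

View pics/n7.png

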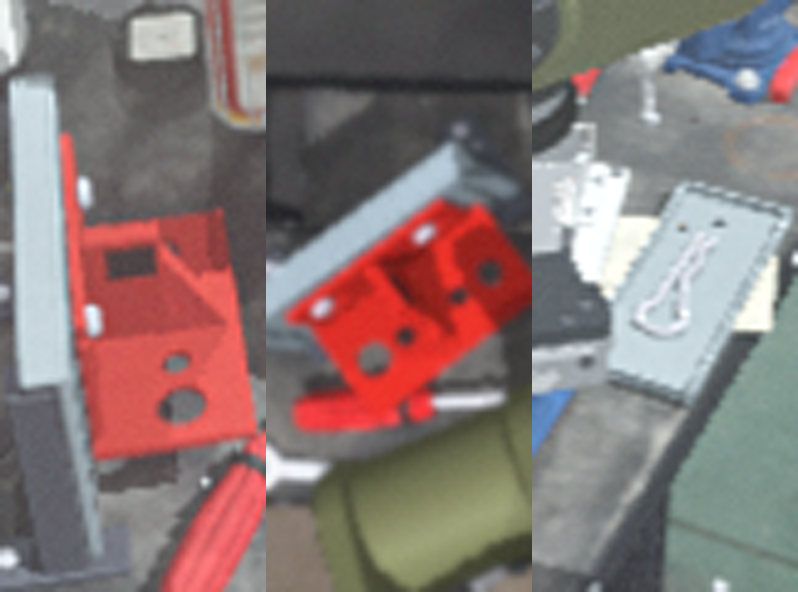

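The holder hangs flush on the board with both screw heads in front of its plate (left panel px 85,190 and 92,320; middle panel 425,233 and 320,307), at z ≈ 58. The clip lies flat in the tray and the arm is clear.

```bash
python3 -c "
from cell import *
print(sign_off())"
```

```text
the job is handed in; nothing more can be done
None
```

The R-clip lies flat in the grey tray, the red holder hangs fully home on both board screws, and the job was handed in with the arm clear at about 26 s.

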